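Clamp the bracket in the weld fixture

TASK

Clamp the loose bracket in the weld fixture by pressing the three clamp levers fully down, so that each stays down: first the push clamp at the bracket's end, which slides the bracket against the end stop, then the hold-down clamp next to the end stop, and last the other hold-down clamp. Do not touch or lift the bracket itself, leave everything else on the bench where it is, and finish clear of everything.

Things in the scene. Friction and masses are not known exactly. Their poses are not given: they have to be found in the camera images.
- fixture: Fixed steel plate on the bench, 260 mm (its x) by 440 mm (its y) by 12 mm thick, with a grid of small holes. Origin: centre of its underside; z up. Its x points to the side where the two hold-down levers stick out, its y from the push clamp to the end stop. The seated bracket's centre is at x -50, y +50 mm; a 16 mm high rail and two dowels guide its long sides with 1 mm play.
- stop_face (a point): Centre of the end stop's face that the bracket must meet; the stop is a dark steel block 50 x 26 mm, 26 mm tall, fixed on the plate at x -50, y +140 mm of the fixture frame. Its axes are the fixture's.
- bracket: Loose steel bracket, 0.85 kg: flat plate 64 mm (its x) by 180 mm (its y) by 8 mm thick, with a stub pipe 42 mm across and 45 mm tall standing on its middle. It lies on the fixture plate with its axes along the fixture's, 8 to 16 mm short of the end stop. Origin: centre of its underside.
- bracket_end (a point): Middle of the bracket's short edge that faces the end stop, 4 mm above its underside; its axes are the bracket's.
- pusher: Push clamp: zinc-plated base 52 x 46 mm, two cheek plates 42 mm tall, on the fixture plate at the bracket's end opposite the end stop. Origin: centre of its underside, 12 mm above the bench. Its -x points along the plunger (18 mm rubber tip) to the bracket, its +x is the side where the lever sticks out.
- pusher_handle (a joint): Push clamp lever, rad: 0 released (sloping up and outwards at 45 degrees), about 0.71 fully down (3 to 4 degrees above level). Pivot at x +8, z +34 mm of pusher's frame, axis along y; bar 110 mm long from the pivot, outer 75 mm a black grip 22 wide, 12 thick. Down, the plunger is 24 mm out. Press straight down, 3 to 10 N, to its stop; springs up if let go early, past 0.62 it stays.
- pusher_handle_grip (a point): On the middle of the upper face of the push clamp's lever grip, 85 mm from the pivot; moves with the lever.
- clamp_a: Hold-down toggle clamp next to the end stop: zinc-plated base 52 x 46 mm, two cheek plates 34 mm tall. Origin: centre of its underside, 12 mm above the bench. Its -x points to the bracket (arm side), its +x is the side where the lever sticks out. The arm stands up (top 95 mm above this origin) until the lever is pressed; then its spindle, at x -68 mm, bears on the bracket's plate.
- clamp_a_handle (a joint): Lever of clamp_a, rad: 0 released (sloping up and outwards at 45 degrees), about 0.72 fully down (3 to 4 degrees above level). Pivot at x +10, z +26 mm of clamp_a's frame, axis along y; bar 110 mm long from the pivot, outer 75 mm a black grip 22 wide, 12 thick. Press straight down, 3 to 10 N; springs up if let go early, past 0.6 it snaps shut.
- clamp_a_handle_grip (a point): On the middle of the upper face of that lever's grip, 85 mm from the pivot; moves with the lever.
- clamp_a_arm: Swinging arm of that clamp, with a rubber-tipped spindle 14 mm across; origin on its pivot.
- clamp_b: The other hold-down toggle clamp, nearer the push clamp; same make, frame and sizes as clamp_a.
- clamp_b_handle (a joint): Its lever angle, rad; the same meaning as clamp_a_handle.
- clamp_b_handle_grip (a point): On the middle of the upper face of that lever's grip, 85 mm from the pivot; moves with the lever.
- clamp_b_arm: Swinging arm of clamp_b; origin on its pivot.
- pipe_offcut: Bystander: short piece of pipe standing on the fixture plate between the two hold-down levers, 34 mm across, 45 mm tall. Origin: centre of its underside.
- weld_magnet: Bystander: flat grey triangular welding magnet, sides 95 mm, 14 mm thick, lying on the fixture plate near the push clamp. Origin: centre of its underside.
- piston: Bystander: aluminium engine piston standing on the bench, 80 mm across, 84 mm tall. Origin: centre of its underside.
- spray_can: Bystander: spray can standing on the bench, 56 mm across, 170 mm tall. Origin: centre of its underside.
- spanner: Bystander: steel spanner lying on the bench, 190 mm long. Origin: middle of its underside.
- wire_brush: Bystander: hand brush lying on the bench, 220 mm long. Origin: middle of its underside.
- flap_disc: Bystander: brown grinding disc lying on the bench, 116 mm across, 14 mm thick. Origin: middle of its underside.
Mind the look-alikes: they are no part of the job. Leave any brown or green look-alike of the bracket alone.

How it is judged:
On the way, in this order (a step that is already met when the one before it is completed fails the run):
1. the push clamp is shut and the bracket is against the end stop (value of joint pusher_handle above 0.66 rad and y of bracket_end in the frame of stop_face above -0.003 m), for 0.2 s.
2. the hold-down next to the end stop is shut and bears on the bracket (value of joint clamp_a_handle above 0.66 rad and contact force between clamp_a_arm and bracket above 1 N), for 0.2 s.
3. the other hold-down is shut and bears on the bracket (value of joint clamp_b_handle above 0.66 rad and contact force between clamp_b_arm and bracket above 1 N), for 0.2 s.
At the end, for the whole second after the job is handed in: All three levers are fully down (within 0.07 rad), the bracket's edge is within 3 mm of the end stop and square with the fixture (0.05 rad), at rest, and both hold-down spindles bear on it with at least 1 N (all of step 1 and all of step 2 and all of step 3 and angle between the y axis of bracket and the y axis of fixture, either way round below 0.05 rad and linear speed of bracket below 0.01 m/s); the robot touches nothing.
It fails at once if the bracket is lifted or tipped (z of bracket in the frame of fixture above 0.02 m or angle between bracket's own z axis and vertical above 0.12 rad).
It fails at once if the robot touches the bracket itself (contact force between the arm and bracket above 1 N).
It fails at once if the fingers touch the bracket itself (contact force between the fingers and bracket above 1 N).
It fails at once if something else on the bench is moved or picked up (distance of any of pipe_offcut, weld_magnet, piston, spray_can, spanner, wire_brush, flap_disc from where it was at the start of the episode above 0.025 m).
It also fails if it takes over 54 s, if anything falls off the work surface, if the arm or the gripper's body presses on something with over 40 N, if the wrist force passes 120 N, or if a joint passes its speed limit or range.

ROBOT

A 6-joint arm with a two-finger parallel gripper is mounted at the origin on the work surface. World frame = base frame: x ahead of the robot, y to its left, z up, the work surface at z = 0. Lengths are in m, angles in rad, forces in N, time in s.
With the tool pointing down it reaches from about 0.225 to 0.875 m from the base axis. Payload 3.4 kg.
Tool frame: the origin (TCP) lies at the very end of the fingers, on their centre line; the grasp point (between the pads) lies 19 mm behind it; z points along the fingers, y is the direction in which the jaws open and shut (so a half turn about z gives the same grasp; the last joint's range is limited). The gripper opens to 85 mm and grips with 20 to 120 N. Pads are 22 mm wide; open, the fingers measure 114 mm over their backs; the gripper's body (76 mm by 85 mm) begins 54 mm behind the grasp point. The pads swing forward as they close: fully open they stand 13 mm farther back than shut.
Start: joints at [-1.427, 0.276, 1.505, -0, 1.361, -0.121], TCP at [0.15, -0.555, 0.192] pointing down, gripper open.
Joint ranges: [-2.89, 2.89], [-0.75, 2.08], [0.22, 2.7], [-1.18, 4.32], [0.11, 2.71], [-2.7, 2.7]. Speed limits (rad/s): [2.57, 2.57, 3.14, 3.14, 3.14, 3.14].

INTERFACE

Orientations are given as [roll, pitch, yaw] about the fixed x, y, z axes, in that order (R = Rz(yaw) Ry(pitch) Rx(roll)).
In Python, from cell import sensors, optics, r gives the robot as it stands.
- The arm moves only by the tool drive_tool, never from a script. Its argument "moves" is a list of rows, each a list of 7 numbers: the shift along the tool's x, y, z in mm, then the turn, a rotation vector about the tool's x, y, z in rad, then the closure, from 0 (fully open) to 1 (shut). In form: [[x, y, z, ax, ay, az, claw], ...]. A call has 1 to 10 rows; each row shifts and turns the commanded pose from where the row before left it, along the tool's axes as they then stand; what a row does not reach is not made up. A row lasts 1/12 s, in which the tool goes at most 41.7 mm and 7.16 degrees, less where a joint would pass 70% of its speed; a pose out of reach is approached as far as the arm can. A call is refused whole if a number of a shift passes 41.7 or a number of a turn 0.125, either way. A call with a gripper value outside its range is refused whole. The fingers move at their own pace and stop on an object; "squeeze" is the grip in N (left out, the last holds). Time passes only in rows, so rows that do not move let the fingers close. It gives the time, the measured TCP pose, the force and the opening at its end, in the units of the state.
- sensors.get_obs(): the state, without advancing time (a new reading comes with each control period).
- optics.snapshot(name): name is "scene" or "top"; returns a dict with "color" (400x640x3 uint8, red, green, blue), "camera_matrix" (3x3 intrinsics, pixels), "rvec" (rotation vector, rad) and "tvec" (3), from world to camera coordinates, as OpenCV has them. Camera axes: x right, y down, z forward; pixel columns grow to the right and rows downward; lengths in m; the calibration is good to about 2 mm. A picture is of the moment at which its call begins. There is no depth.
- r.sign_off(): hands the job in, once; it reports no verdict.
The state is a dict: "t": time; "joint_pos": joint angles; "qvel": joint speeds; "joint_torque": joint torques, N m; "position": TCP position; "tcp_rot": TCP orientation; "ft_force": force on the tool from outside, world axes, zero at the start; "ft_torque": the same for the moment, N m; "finger_gap": finger opening in m.
Only numpy, scipy, OpenCV 4.12 (cv2) and the standard library are available. Lean on these libraries where they do the work, as an engineer would, in place of code of your own. Each camera call takes 0.05 s, during which the arm holds its last target.

## Working session

There is one attempt and no reset: what is moved stays moved. The work goes in short steps, Python scripts to look and compute and a tool call to move; the robot and the scene stay as the last step left them, time stands still between calls to the robot, and variables do not carry over. Pictures are saved under pics/ and viewed, and the job is handed in when it is done.

Besides the shell and the picture viewer there is one more tool, called as name([rows], argument=value, ...), one row to a line, values as JSON. drive_tool: Moves the arm, as the interface text tells. Its arguments: {"type":"object","properties":{"moves":{"type":"array"},"squeeze":{"type":"number"}},"required":["moves"]}

```bash
mkdir -p pics; ls; cat > h.py <<'E'
import numpy as np, cv2
from cell import sensors, optics, r
def snap(n,f=None):
    s=optics.snapshot(n)
    if f: cv2.imwrite('pics/'+f,s['color'][:,:,::-1])
    return s
E
python3 - <<'E'
from h import *
import pickle
d={n:snap(n,n+'0.png') for n in('scene','top')}
pickle.dump(d,open('s0.pkl','wb'))
for n in d: print(n,d[n]['camera_matrix'].tolist(),d[n]['rvec'],d[n]['tvec'],-cv2.Rodrigues(np.array(d[n]['rvec']))[0].T@np.array(d[n]['tvec']))
print(sensors.get_obs())
E
```

```text
pics
scene [[387.99614996037775, 0.0, 315.0131711551967], [0.0, 387.99614996037775, 196.3655951118711], [0.0, 0.0, 1.0]] [ 1.7274029   1.76728799 -0.77136404] [-3.19635646e-04 -2.55918657e-01  1.65672543e+00] [1.37920083 0.04667919 0.95176663]
top [[464.429770722833, 0.0, 321.75860822048975], [0.0, 464.429770722833, 192.04115297811867], [0.0, 0.0, 1.0]] [ 2.17440851 -2.21952374  0.07539502] [0.02823047 0.45212269 1.54205069] [0.36260703 0.03632584 1.5653526 ]
{'t': 0.1, 'joint_pos': array([-1.42696587e+00,  2.76543233e-01,  1.50599824e+00, -5.01766978e-05,
        1.36070789e+00, -1.21040316e-01]), 'qvel': array([-0.00072235, -0.00128356, -0.0024183 , -0.00031584,  0.00200924,
       -0.00035094]), 'joint_torque': array([ 1.46762704e-03, -4.17698801e+01, -2.46405995e+01, -2.26517959e-04,
        5.88732961e-03, -9.50877734e-06]), 'position': array([ 0.15040205, -0.55442714,  0.19122303]), 'tcp_rot': array([-3.13994214e+00, -1.51341912e-04,  2.64881151e-01]), 'ft_force': array([0.05903956, 0.24462043, 0.25387078]), 'ft_torque': array([ 0.00243317, -0.01379166, -0.01097992]), 'finger_gap': 0.08521965721950699}
```

View pics/scene0.png

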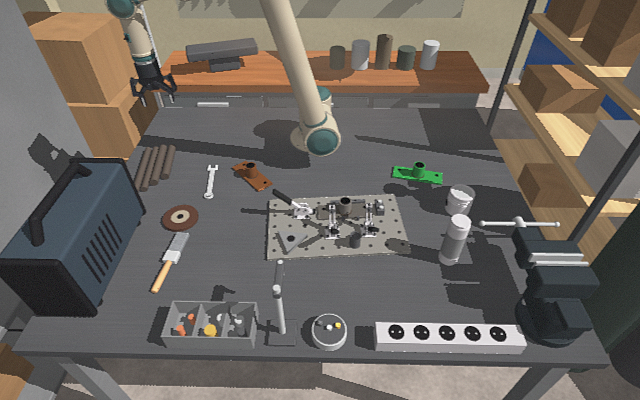

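View pics/top0.png

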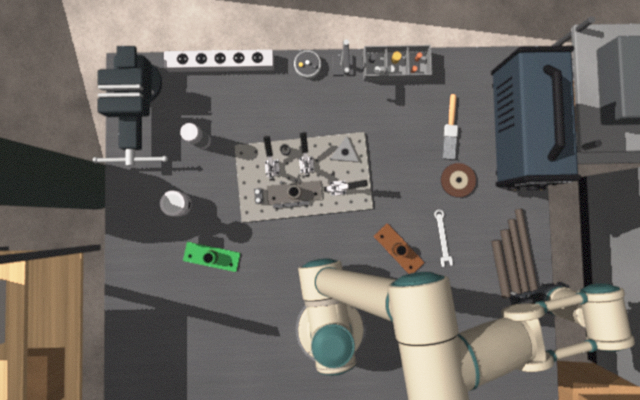

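The top view shows the fixture at about (305,178), with the clamps on it. The brown (400,250) and green (212,257) look-alikes lie off the fixture. Next I'll take close crops.

```bash
python3 - <<'E'
import pickle,cv2
d=pickle.load(open('s0.pkl','rb'))
c=d['top']['color'][120:230,225:385,::-1];cv2.imwrite('pics/tc.png',cv2.resize(c,None,fx=5,fy=5,interpolation=cv2.INTER_CUBIC))
c=d['scene']['color'][180:265,255:415,::-1];cv2.imwrite('pics/sc.png',cv2.resize(c,None,fx=5,fy=5,interpolation=cv2.INTER_CUBIC))
E
```

```text
(no output)
```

View pics/tc.png

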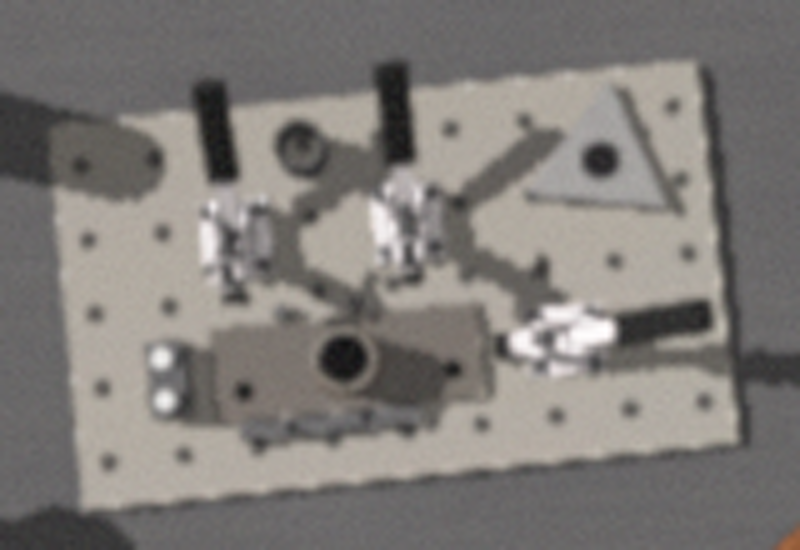

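View pics/sc.png

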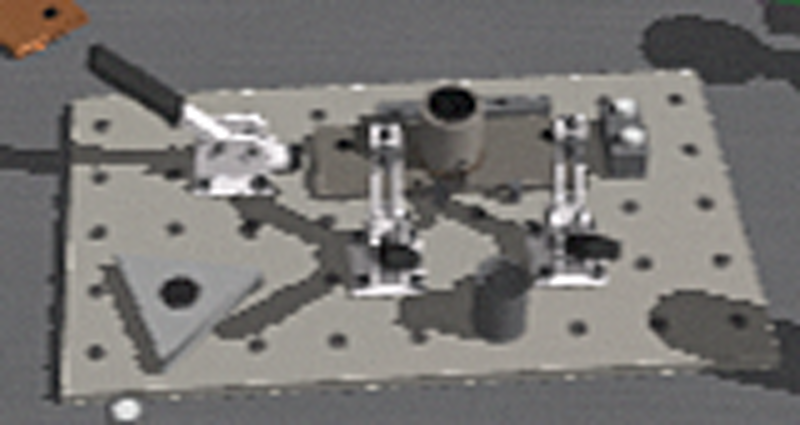

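The top crop shows clamp_a's grip at crop (216,130), clamp_b's at (395,112) and the pusher's at (663,324). The end stop is at (180,380), the grey bracket at (350,365) and the pipe offcut at (302,150), between the levers. Next I'll measure the plate corners and grips from both views.

```bash
cat >> h.py <<'E'
import pickle
def cam(s):
    K=np.array(s['camera_matrix']);R=cv2.Rodrigues(np.array(s['rvec'],float))[0];t=np.array(s['tvec'],float).reshape(3)
    return K,R,t
def ray(s,px):
    K,R,t=cam(s);d=R.T@np.linalg.inv(K)@np.array([px[0],px[1],1.]);return -R.T@t,d/np.linalg.norm(d)
def onz(s,px,z):
    c,d=ray(s,px);return c+d*(z-c[2])/d[2]
def tri(s1,p1,s2,p2):
    P=[cam(s)[0]@np.c_[cam(s)[1],cam(s)[2]] for s in(s1,s2)]
    X=cv2.triangulatePoints(P[0],P[1],np.array(p1,float).reshape(2,1),np.array(p2,float).reshape(2,1))[:,0];X=X[:3]/X[3]
    return X,[np.linalg.norm(proj(s,X)-p) for s,p in((s1,p1),(s2,p2))]
def proj(s,X):
    K,R,t=cam(s);return cv2.projectPoints(np.array(X,float).reshape(-1,1,3),R,t,K,None)[0].reshape(-1,2).squeeze()
E
python3 - <<'E'
from h import *
d=pickle.load(open('s0.pkl','rb'))
box={'top':(225,120,385,235),'scene':(255,180,415,268)}
for n in d:
    x0,y0,x1,y1=box[n];im=d[n]['color'][y0:y1,x0:x1].astype(int)
    m=((im[:,:,0]-im[:,:,2]>14)&(im[:,:,0]>130)).astype(np.uint8)
    m=cv2.morphologyEx(m,cv2.MORPH_CLOSE,np.ones((5,5)))
    cs,_=cv2.findContours(m,cv2.RETR_EXTERNAL,cv2.CHAIN_APPROX_NONE);c=max(cs,key=cv2.contourArea)
    h=cv2.convexHull(c);q=cv2.approxPolyDP(h,8,True)[:,0]+[x0,y0]
    print(n,q.tolist());
    for p in q: print(onz(d[n],p,.012).round(4))
    # dark grips
    k=(im.max(2)<52).astype(np.uint8)
    nn,l,st,ce=cv2.connectedComponentsWithStats(k)
    for i in range(1,nn):
        if st[i,4]>8: print('dark',(ce[i]+[x0,y0]).round(1),st[i],cv2.minAreaRect(np.argwhere(l==i)[:,::-1].astype(np.float32)+np.float32([x0,y0])))
T,S=d['top'],d['scene']
for a,b in(((268.2,146.),(373.4,229.4)),((304,142.4),(334.8,231.4)),((357.6,184.8),(282.4,196.4))): print(tri(T,a,S,b))
E
```

```text
scene [[270, 180], [255, 188]]
[ 0.2999 -0.158   0.012 ]
[ 0.3448 -0.2074  0.012 ]
dark [281.1 197.2] [18  9 18 16 45] ((281.3147277832031, 196.2911834716797), (21.858501434326172, 4.75518274307251), 32.47119140625)
dark [344.9 200.4] [86 18  9  6 47] ((345.0, 200.5), (5.0, 8.0), 90.0)
dark [267.8 204.3] [12 21  2  7  9] ((267.5, 204.0), (6.0, 1.0), 90.0)
dark [266.8 230.2] [11 47  2  8  9] ((266.5, 230.5), (7.0, 1.0), 90.0)
dark [372.2 228.8] [113  47  10   5  36] ((372.5, 229.0), (4.0, 9.0), 90.0)
dark [333.4 230.6] [76 48  7  6 27] ((334.0, 230.5), (5.0, 6.0), 90.0)
dark [290.3 238.1] [32 56  7  5 28] ((290.0, 238.0), (4.0, 6.0), 90.0)
top [[237, 159], [263, 143], [371, 207], [242, 220]]
[0.5696 0.3012 0.012 ]
[0.622  0.2133 0.012 ]
[ 0.3992 -0.1448  0.012 ]
[0.3647 0.2867 0.012 ]
dark [303.6 142.1] [76 13  6 19 89] ((303.6176452636719, 142.02940368652344), (18.253767013549805, 4.601789951324463), 85.60128784179688)
dark [267.7 145.4] [39 17  8 18 87] ((267.4499816894531, 145.64999389648438), (17.5362491607666, 5.232590675354004), 81.8698959350586)
dark [344.6 151.5] [118  30   5   4  17] ((345.0, 151.5), (4.0, 3.0), 0.0)
dark [358.2 184. ] [125  61  17   7  48] ((357.9017028808594, 183.86126708984375), (4.105544090270996, 16.270118713378906), 81.25383758544922)
dark [293.4 191.3] [65 68  8  8 51] ((293.5, 191.5), (7.0, 7.0), 90.0)
(array([0.60034196, 0.18999377, 0.08228192]), [np.float64(0.39581209617401275), np.float64(0.6074984047496756)])
(array([0.60982295, 0.07475911, 0.08168776]), [np.float64(0.3812403946309733), np.float64(0.5898572235189052)])
(array([ 0.46890474, -0.09369908,  0.08938458]), [np.float64(0.39662972929499857), np.float64(0.5592137512463464)])
```

```bash
python3 - <<'E'
from h import *
d=pickle.load(open('s0.pkl','rb'));T,S=d['top'],d['scene']
f=lambda p,o:((p[0]+.5)/5-.5+o[0],(p[1]+.5)/5-.5+o[1])
# order: (+x,+y),(+x,-y),(-x,-y),(-x,+y)
t=[f(p,(225,120)) for p in((52,120),(700,60),(742,442),(83,510))]
s=[f(p,(255,180)) for p in((772,378),(60,400),(72,100),(693,70))]
loc=np.array([[.13,.22],[.13,-.22],[-.13,-.22],[-.13,.22]])
P=[]
for n,c,pp in(('T',T,t),('S',S,s)):
    w=np.array([onz(c,p,.012)[:2] for p in pp]);P.append(w)
    print(n,w.round(4).tolist(),'sides',[round(np.linalg.norm(w[i]-w[(i+1)%4]),4) for i in range(4)])
for i in range(4): print(tri(T,t[i],S,s[i])[0].round(4))
for w in P+[(P[0]+P[1])/2]:
    c=w.mean(0);H=(loc).T@(w-c);U,_,V=np.linalg.svd(H);R=V.T@U.T
    print('centre',c.round(4),'yaw',np.arctan2(R[1,0],R[0,0]).round(4))
# features in fixture frame with avg
inv=lambda X:R.T@(np.array(X)[:2]-c)
for nm,X in(('A',(.6003,.19)),('B',(.6098,.0748)),('P',(.4689,-.0937))): print(nm,inv(X).round(4))
# clamp bases/levers: top of levers where grip meets bar etc
for nm,p,z in(('bracket pipe',(293.4,191.3),.065),('stop',f((180,380),(225,120)),.038),('offcut',f((300,143),(225,120)),.057),('brkt R edge',f((490,350),(225,120)),.02),('brkt L edge',f((213,378),(225,120)),.02),('A tip top',f((210,84),(225,120)),.12),('B tip top',f((390,64),(225,120)),.12),('P tip',f((711,314),(225,120)),.128),('piston',(176,200),.084),('spray',(191,131),.17)):
    X=onz(T,p,z);print(nm,X.round(4),inv(X).round(4))
E
```

```text
T [[0.6218, 0.3074], [0.6543, -0.1301], [0.3957, -0.1515], [0.3595, 0.2894]] sides [np.float64(0.4387), np.float64(0.2595), np.float64(0.4423), np.float64(0.263)]
S [[0.6399, 0.3026], [0.6649, -0.1275], [0.4044, -0.1499], [0.3663, 0.2875]] sides [np.float64(0.4309), np.float64(0.2615), np.float64(0.439), np.float64(0.274)]
[ 0.6248  0.3095 -0.007 ]
[ 0.6563 -0.1306  0.0008]
[ 0.3958 -0.1521  0.0038]
[0.3594 0.2899 0.0057]
centre [0.5078 0.0788] yaw 0.0774
centre [0.5189 0.0782] yaw 0.0719
centre [0.5133 0.0785] yaw 0.0747
A [0.095  0.1047]
B [ 0.0959 -0.0109]
P [-0.0572 -0.1684]
bracket pipe [0.4539 0.1112 0.065 ] [-0.0569  0.037 ]
stop [0.4435 0.2206 0.038 ] [-0.059   0.1469]
offcut [0.596  0.1379 0.057 ] [0.0869 0.0531]
brkt R edge [0.4603 0.016  0.02  ] [-0.0575 -0.0583]
brkt L edge [0.4453 0.2008 0.02  ] [-0.0587  0.127 ]
A tip top [0.6246 0.1894 0.12  ] [0.1193 0.1023]
B tip top [0.6352 0.0764 0.12  ] [ 0.1213 -0.0112]
P tip [ 0.4731 -0.1203  0.128 ] [-0.0549 -0.1953]
piston [0.4325 0.484  0.084 ] [-0.0503  0.4104]
spray [0.6364 0.4122 0.17  ] [0.1476 0.3236]
```

Measured in the world frame, the fixture centre is (0.508, 0.079) with yaw 0.077, and its sides come out at 439–442 x 260–263 mm, as they should. The offsets of the bracket pipe, the end stop and the three lever pivots also agree with the text:

| Lever | Pivot (world, m) |
|---|---|
| Pusher | (0.467, -0.047, 0.046) |
| clamp_a | (0.551, 0.184, 0.038) |
| clamp_b | (0.562, 0.071, 0.038) |

Things that could be mistaken for the targets:
- **Brackets:** the brown one at (400,250) and the green one at (212,257) are off the fixture. The grey one at (293,191) is the right one.
- **Levers:** at top pixels (358,184) pusher, (268,146) clamp_a beside the stop, and (304,142) clamp_b.

I'll close the gripper, align its yaw, and move toward the pusher.

drive_tool([
  [0,0,0,0,0,0.094,1],
  [0,0,0,0,0,0.094,1],
  [22,-27,0,0,0,0,1],
  [22,-27,0,0,0,0,1],
  [22,-27,0,0,0,0,1],
  [22,-27,0,0,0,0,1],
  [22,-27,0,0,0,0,1],
  [22,-27,0,0,0,0,1],
  [22,-27,0,0,0,0,1],
  [22,-27,0,0,0,0,1],
])

```text
t: 0.93
position: [0.3098, -0.3243, 0.1917]
tcp_rot: [-3.141, 0.0, 0.076]
ft_force: [0.5, 0.2, 0.2]
finger_gap: -0.0001
```

drive_tool([
  [22,-27,0,0,0,0,1],
  [22,-27,0,0,0,0,1],
  [22,-27,0,0,0,0,1],
  [22,-27,0,0,0,0,1],
  [22,-27,0,0,0,0,1],
  [22,-27,0,0,0,0,1],
  [22,-27,0,0,0,0,1],
  [22,-27,10,0,0,0,1],
  [2,-2,20,0,0,0,1],
  [0,0,10,0,0,0,1],
])

```text
t: 1.77
position: [0.47, -0.0929, 0.1501]
tcp_rot: [-3.14, 0.002, 0.081]
ft_force: [-1.2, -1.9, -1.3]
finger_gap: -0.0001
```

```bash
python3 - <<'E'
from h import *
s=snap('scene');t=snap('top')
a=cv2.resize(s['color'][130:270,240:420,::-1],None,fx=4,fy=4,interpolation=cv2.INTER_CUBIC)
cv2.imwrite('pics/s1.png',a);cv2.imwrite('pics/t1.png',t['color'][:,:,::-1])
print(sensors.get_obs()['position'])
E
```

```text
[ 0.46789048 -0.09445577  0.14979393]
```

View pics/s1.png

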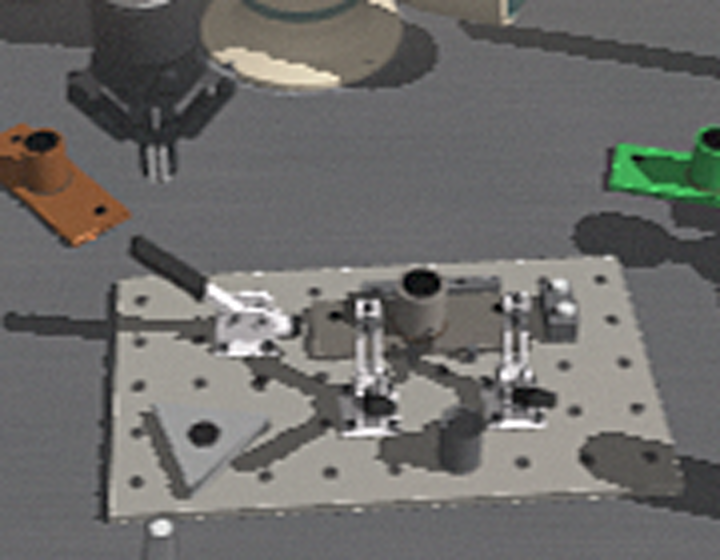

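```bash
python3 - <<'E'
from h import *
s=snap('scene');p=sensors.get_obs()['position']
for X in(p,(.4716,-.1027,.110),(.473,-.120,.128),(.4689,-.0937,.0894)): print((proj(s,X)-[240,130])*4)
d=pickle.load(open('s0.pkl','rb'))
for X in((.4716,-.1027,.110),(.473,-.120,.128),): print((proj(d['top'],X)-[225,120])*5)
cv2.imwrite('pics/t2.png',cv2.resize(snap('top')['color'][120:230,225:385,::-1],None,fx=5,fy=5,interpolation=cv2.INTER_CUBIC))
E
```

```text
[159.94865727 208.13319668]
[154.07922902 248.9708919 ]
[130.42817465 233.23062517]
[167.36266746 265.50185742]
[678.03406187 317.20253553]
[708.491125   312.18115416]
```

View pics/t2.png

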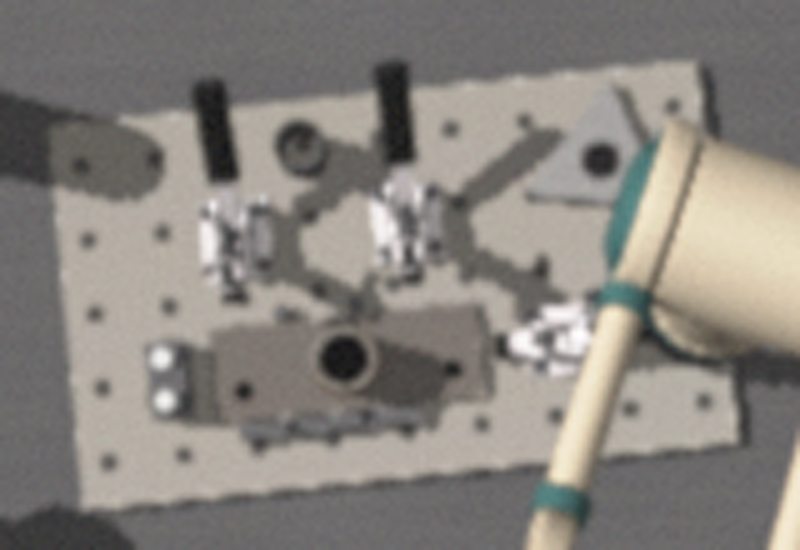

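```bash
python3 - <<'E'
from h import *
s=snap('scene');p=sensors.get_obs()['position'];print(p,proj(s,p))
cv2.imwrite('pics/s3.png',cv2.resize(s['color'][140:210,240:330,::-1],None,fx=8,fy=8,interpolation=cv2.INTER_NEAREST))
E
```

```text
[ 0.47006312 -0.09617147  0.15253323] [279.63925557 181.94513445]
```

View pics/s3.png

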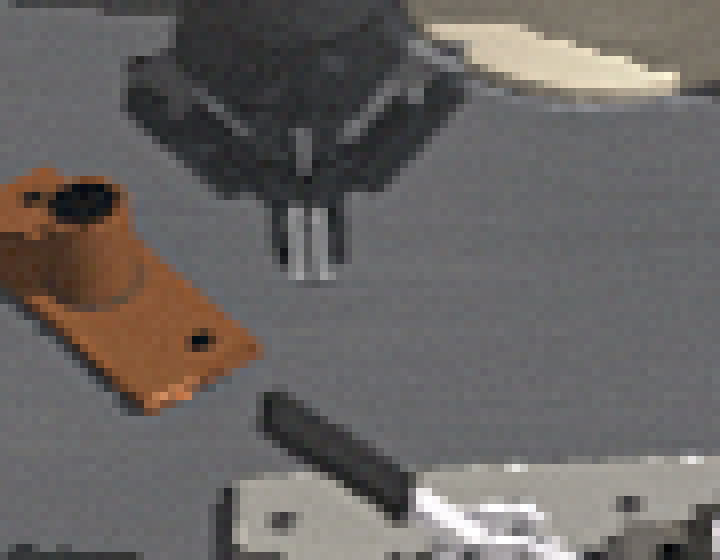

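```bash
python3 - <<'E'
from h import *
d=pickle.load(open('s0.pkl','rb'));s=d['scene']
print(proj(s,(.1504,-.5544,.1912)),proj(s,(.1504,-.5544,.2042)))
cv2.imwrite('pics/s4.png',cv2.resize(s['color'][50:115,110:200,::-1],None,fx=8,fy=8,interpolation=cv2.INTER_NEAREST))
for n in range(6):
  o=sensors.get_obs();print(o['t'],o['position'],o['joint_pos'])
# check robot base centre known points: base foot
print(proj(s,(0,0,0)),proj(d['top'],(0,0,0)))
E
```

```text
[163.03918935 115.55060835] [162.0507619  112.46461767]
2.0167 [ 0.47006312 -0.09617147  0.15253323] [-3.46585774e-01  1.59772521e-01  1.76373176e+00 -4.69427774e-04
  1.21737888e+00  1.14912338e+00]
2.0167 [ 0.47006312 -0.09617147  0.15253323] [-3.46585774e-01  1.59772521e-01  1.76373176e+00 -4.69427774e-04
  1.21737888e+00  1.14912338e+00]
2.0167 [ 0.47006312 -0.09617147  0.15253323] [-3.46585774e-01  1.59772521e-01  1.76373176e+00 -4.69427774e-04
  1.21737888e+00  1.14912338e+00]
2.0167 [ 0.47006312 -0.09617147  0.15253323] [-3.46585774e-01  1.59772521e-01  1.76373176e+00 -4.69427774e-04
  1.21737888e+00  1.14912338e+00]
2.0167 [ 0.47006312 -0.09617147  0.15253323] [-3.46585774e-01  1.59772521e-01  1.76373176e+00 -4.69427774e-04
  1.21737888e+00  1.14912338e+00]
2.0167 [ 0.47006312 -0.09617147  0.15253323] [-3.46585774e-01  1.59772521e-01  1.76373176e+00 -4.69427774e-04
  1.21737888e+00  1.14912338e+00]
[314.93831421 136.43082738] [330.26096773 328.20998254]
```

View pics/s4.png

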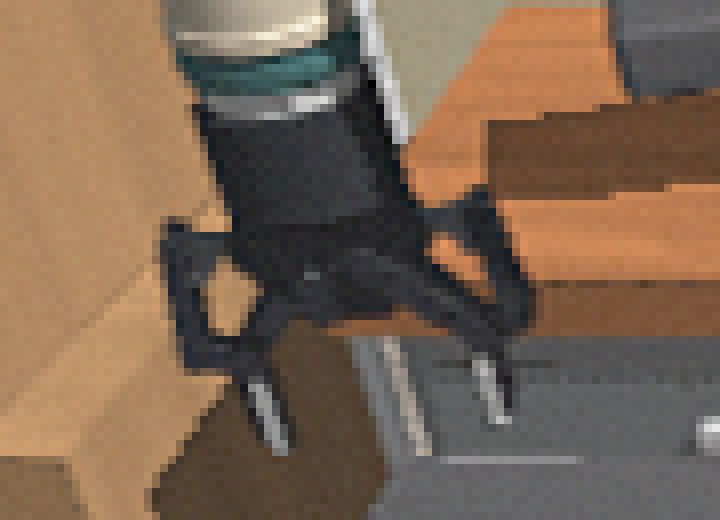

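```bash
python3 - <<'E'
from h import *
d=pickle.load(open('s0.pkl','rb'));s=d['scene']
for X,ob in(((.1504,-.5544,.2042),(158.7,104.5)),((.4811,-.095,.151),(278.7,174.7))):
    p=proj(s,X);print(ob-p)
    for e in np.eye(3)*.01: print('  ',proj(s,np.array(X)+e)-p)
E
```

```text
[-3.3507619  -7.96461767]
   [-0.85949446  1.45283358]
   [2.70017033 0.01601491]
   [-0.76881692 -2.40033992]
[-1.01980756 -9.96272586]
   [-0.30113603  2.15177   ]
   [3.20882585 0.03456858]
   [-0.23323527 -2.41867236]
```

The TCP projects about 8 px lower in the scene view than the fingertips appear. Both arm poses fit a height offset of about 3 cm and no lateral offset. The lateral aim therefore stands, and I'll use force to find the contact height, going down gently.

drive_tool([
  [0,0,8,0,0,0,1],
  [0,0,8,0,0,0,1],
  [0,0,8,0,0,0,1],
  [0,0,6,0,0,0,1],
  [0,0,4,0,0,0,1],
  [0,0,2,0,0,0,1],
  [0,0,0,0,0,0,1],
])

```text
t: 2.6
position: [0.4698, -0.095, 0.1154]
tcp_rot: [-3.141, 0.001, 0.077]
ft_force: [-0.1, -0.9, -0.7]
finger_gap: -0.0004
```

```bash
python3 - <<'E'
from h import *
s=snap('scene');o=sensors.get_obs();p=o['position'];print(p,o['ft_force'],proj(s,p)-[240,140])
cv2.imwrite('pics/s5.png',cv2.resize(s['color'][140:210,240:330,::-1],None,fx=8,fy=8,interpolation=cv2.INTER_NEAREST))
E
```

```text
[ 0.47006637 -0.09507165  0.11573643] [-0.91152594 -0.25809357 -0.24249048] [40.81558354 50.62380398]
```

View pics/s5.png

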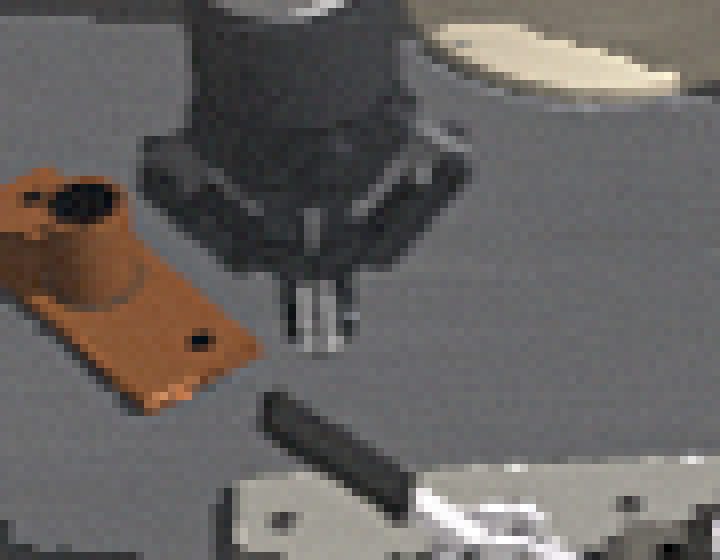

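drive_tool([
  [0,0,5,0,0,0,1],
  [0,0,5,0,0,0,1],
  [0,0,5,0,0,0,1],
  [0,0,0,0,0,0,1],
])

```text
t: 2.98
position: [0.4693, -0.0948, 0.0998]
tcp_rot: [-3.141, 0.002, 0.077]
ft_force: [-0.3, -0.8, 0.2]
finger_gap: -0.0001
```

drive_tool([
  [0,0,5,0,0,0,1],
  [0,0,5,0,0,0,1],
  [0,0,0,0,0,0,1],
])

```text
t: 3.23
position: [0.4694, -0.0949, 0.09]
tcp_rot: [-3.141, 0.002, 0.077]
ft_force: [-0.3, 0.4, 0.4]
finger_gap: -0.0001
```

```bash
python3 - <<'E'
from h import *
s=snap('scene');o=sensors.get_obs();p=o['position'];print(p,o['ft_force'],(proj(s,p)-[240,140])*8)
cv2.imwrite('pics/s6.png',cv2.resize(s['color'][140:210,240:330,::-1],None,fx=8,fy=8,interpolation=cv2.INTER_NEAREST))
E
```

```text
[ 0.46962313 -0.09494375  0.09034541] [ 0.55774053 -0.14527267 -0.56552008] [331.34104295 450.49746397]
```

View pics/s6.png

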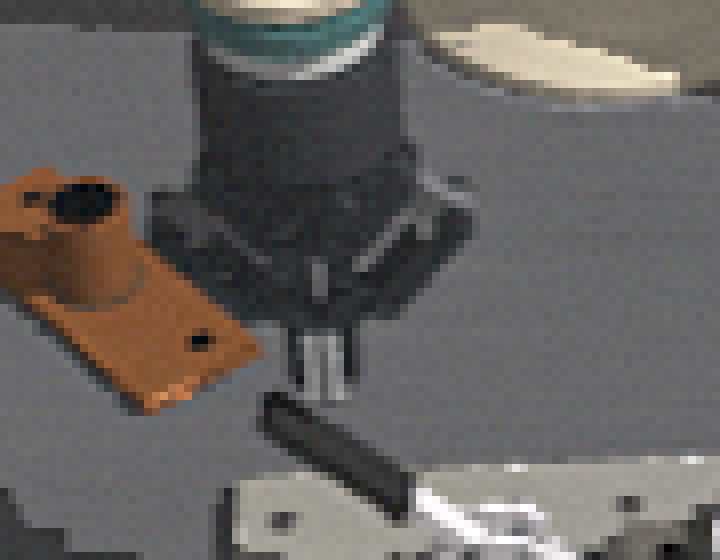

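drive_tool([
  [0,0,5,0,0,0,1],
  [0,0,0,0,0,0,1],
])

```text
t: 3.45
position: [0.4698, -0.095, 0.0854]
tcp_rot: [-3.141, 0.001, 0.077]
ft_force: [-0.6, -0.9, -0.1]
finger_gap: -0.0001
```

drive_tool([
  [0,0,5,0,0,0,1],
  [0,0,0,0,0,0,1],
])

```text
t: 3.62
position: [0.4696, -0.095, 0.0802]
tcp_rot: [-3.141, 0.001, 0.077]
ft_force: [-0.1, -1.3, -0.5]
finger_gap: -0.0002
```

drive_tool([
  [0,0,5,0,0,0,1],
  [0,0,0,0,0,0,1],
])

```text
t: 3.78
position: [0.4696, -0.0949, 0.0752]
tcp_rot: [-3.141, 0.001, 0.077]
ft_force: [-0.9, -0.4, -0.4]
finger_gap: 0.0004
```

```bash
python3 - <<'E'
from h import *
s=snap('scene');o=sensors.get_obs();p=o['position'];print(p,o['ft_force'],(proj(s,p)-[240,140])*8)
cv2.imwrite('pics/s7.png',cv2.resize(s['color'][140:210,240:330,::-1],None,fx=8,fy=8,interpolation=cv2.INTER_NEAREST))
E
```

```text
[ 0.46971087 -0.09497122  0.07549288] [-0.21911482 -0.78906155  0.47116631] [333.76979538 477.11169325]
```

View pics/s7.png

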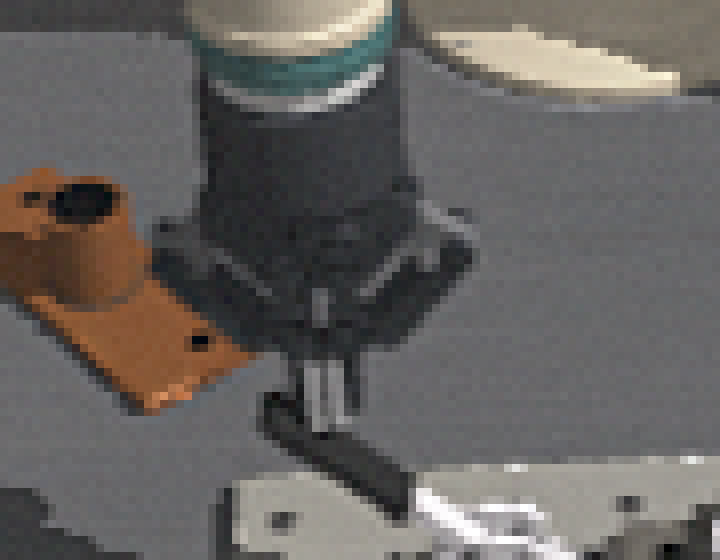

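The fingertips are now at crop (325,430), over the grip face, and close to touching it. I'll keep going down.

drive_tool([
  [0,0,4,0,0,0,1],
  [0,0,0,0,0,0,1],
])

```text
t: 4.0
position: [0.4702, -0.095, 0.0716]
tcp_rot: [-3.141, -0.0, 0.077]
ft_force: [0.2, -0.1, -0.0]
finger_gap: -0.0004
```

drive_tool([
  [0,0,4,0,0,0,1],
  [0,0,0,0,0,0,1],
])

```text
t: 4.17
position: [0.4704, -0.0951, 0.0678]
tcp_rot: [-3.142, -0.0, 0.077]
ft_force: [0.9, 0.9, 0.9]
finger_gap: 0.0003
```

drive_tool([
  [0,0,4,0,0,0,1],
  [0,0,0,0,0,0,1],
])

```text
t: 4.33
position: [0.4705, -0.0952, 0.0638]
tcp_rot: [3.141, -0.001, 0.077]
ft_force: [1.9, 0.7, 2.4]
finger_gap: -0.0002
```

```bash
python3 - <<'E'
from h import *
s=snap('scene');o=sensors.get_obs();p=o['position'];print(p,o['ft_force'],(proj(s,p)-[240,140])*8)
cv2.imwrite('pics/s8.png',cv2.resize(s['color'][140:210,240:330,::-1],None,fx=8,fy=8,interpolation=cv2.INTER_NEAREST))
E
```

```text
[ 0.47048912 -0.09514758  0.06390482] [1.5624581  0.7825425  1.85575225] [335.10759271 498.78458951]
```

View pics/s8.png

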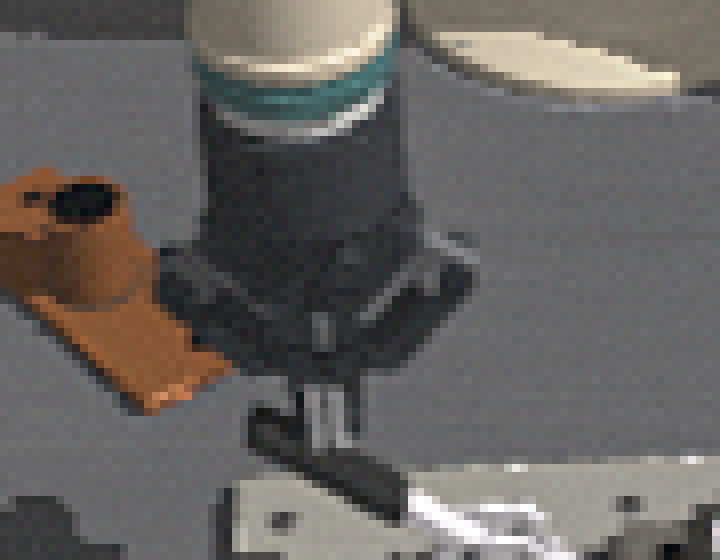

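The fingers touch at a TCP reading of about 0.068, and the lever is moving. The true tips are therefore about 35 mm above the reading. I'll follow the arc down and outward (tool +y).

drive_tool([
  [0,3,4,0,0,0,1],
  [0,3,4,0,0,0,1],
  [0,3,4,0,0,0,1],
  [0,3,4,0,0,0,1],
  [0,2,4,0,0,0,1],
  [0,0,0,0,0,0,1],
])

```text
t: 4.88
position: [0.4717, -0.1095, 0.044]
tcp_rot: [3.141, -0.001, 0.076]
ft_force: [0.3, 0.8, 4.7]
finger_gap: 0.0003
```

drive_tool([
  [0,2,4,0,0,0,1],
  [0,2,4,0,0,0,1],
  [0,1,4,0,0,0,1],
  [0,0,0,0,0,0,1],
])

```text
t: 5.22
position: [0.4721, -0.1146, 0.0317]
tcp_rot: [3.141, -0.001, 0.077]
ft_force: [0.5, -0.3, 1.7]
finger_gap: 0.0004
```

```bash
python3 - <<'E'
from h import *
s=snap('scene');o=sensors.get_obs();p=o['position'];print(p,o['ft_force'],(proj(s,p)-[240,140])*8)
cv2.imwrite('pics/s9.png',cv2.resize(s['color'][140:210,240:330,::-1],None,fx=8,fy=8,interpolation=cv2.INTER_NEAREST))
E
```

```text
[ 0.47182763 -0.11446177  0.03177396] [ 0.1815075  -0.74196052  0.90001211] [293.9118477  555.62370002]
```

View pics/s9.png

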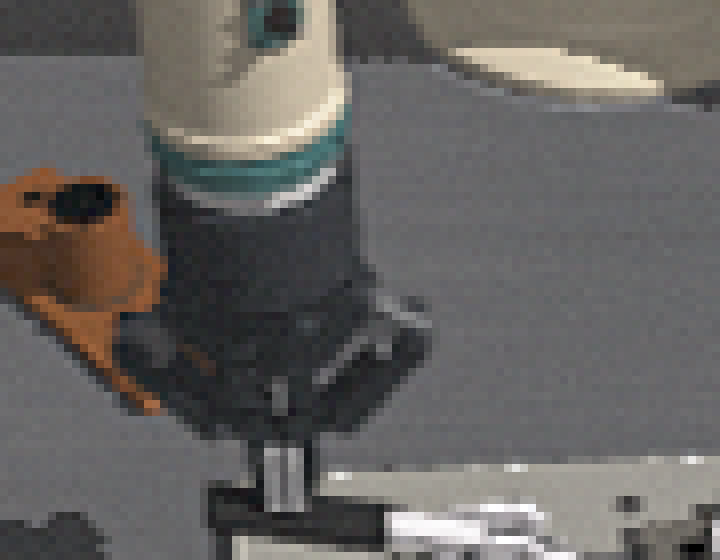

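The lever is nearly level. I'll press on until the force rises sharply at the stop.

drive_tool([
  [0,1,4,0,0,0,1],
  [0,0,3,0,0,0,1],
  [0,0,0,0,0,0,1],
])

```text
t: 5.52
position: [0.4712, -0.1151, 0.0243]
tcp_rot: [-3.141, 0.001, 0.077]
ft_force: [0.5, -0.3, 0.8]
finger_gap: -0.0002
```

drive_tool([
  [0,0,3,0,0,0,1],
  [0,0,0,0,0,0,1],
])

```text
t: 5.68
position: [0.4708, -0.1147, 0.0212]
tcp_rot: [-3.141, 0.002, 0.077]
ft_force: [0.3, 0.5, 0.1]
finger_gap: 0.0001
```

drive_tool([
  [0,0,3,0,0,0,1],
  [0,0,0,0,0,0,1],
])

```text
t: 5.85
position: [0.4712, -0.1149, 0.0185]
tcp_rot: [-3.141, 0.001, 0.077]
ft_force: [0.1, -0.5, 1.1]
finger_gap: 0.0002
```

```bash
python3 - <<'E'
from h import *
s=snap('scene');o=sensors.get_obs();p=o['position'];print(p,o['ft_force'],(proj(s,p)-[240,140])*8)
cv2.imwrite('pics/s10.png',cv2.resize(s['color'][160:250,255:355,::-1],None,fx=7,fy=6,interpolation=cv2.INTER_NEAREST))
E
```

```text
[ 0.47126495 -0.1148275   0.01860977] [ 0.00812246 -0.52966003  0.33083274] [295.59932543 576.69945271]
```

View pics/s10.png

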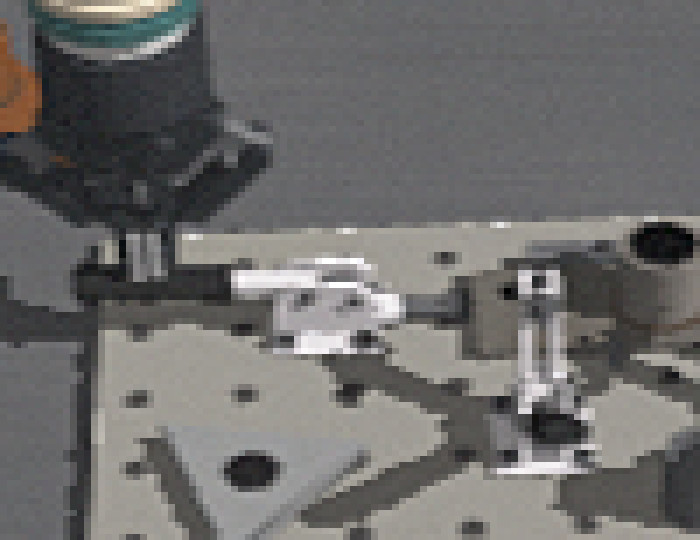

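The lever is level, the plunger is out and the bracket has moved. I'll press on to the stop.

drive_tool([
  [0,0,3,0,0,0,1],
  [0,0,0,0,0,0,1],
])

```text
t: 6.07
position: [0.4714, -0.1152, 0.0168]
tcp_rot: [3.141, 0.0, 0.077]
ft_force: [-2.1, 0.4, 10.3]
finger_gap: -0.0
```

drive_tool([
  [0,0,3,0,0,0,1],
  [0,0,0,0,0,0,1],
])

```text
t: 6.23
position: [0.4716, -0.1153, 0.0162]
tcp_rot: [3.141, -0.0, 0.077]
ft_force: [-7.8, 1.2, 28.4]
finger_gap: -0.0001
```

The force shot up at the stop (28 N). I'll retract upward, then check.

drive_tool([
  [0,0,-10,0,0,0,1],
  [0,0,-15,0,0,0,1],
  [0,0,-20,0,0,0,1],
  [0,0,-25,0,0,0,1],
  [0,0,-25,0,0,0,1],
  [0,0,-25,0,0,0,1],
  [0,0,-15,0,0,0,1],
])

```text
t: 6.82
position: [0.4726, -0.1153, 0.1504]
tcp_rot: [3.14, -0.003, 0.077]
ft_force: [0.1, -0.6, 0.3]
finger_gap: 0.0
```

drive_tool([
  [15,-29,0,0,0,0,1],
  [15,-29,0,0,0,0,1],
  [15,-29,0,0,0,0,1],
  [15,-29,0,0,0,0,1],
  [15,-29,0,0,0,0,1],
  [15,-29,0,0,0,0,1],
  [15,-29,0,0,0,0,1],
  [15,-29,0,0,0,0,1],
  [15,-29,0,0,0,0,1],
  [15,-30,0,0,0,0,1],
])

```text
t: 7.65
position: [0.5989, 0.1882, 0.1474]
tcp_rot: [3.141, 0.001, 0.077]
ft_force: [0.3, 0.1, 0.1]
finger_gap: -0.0001
```

```bash
python3 - <<'E'
from h import *
s=snap('scene');o=sensors.get_obs();p=o['position'];print(p,o['ft_force'],(proj(s,p)-[255,140])*5)
cv2.imwrite('pics/s11.png',cv2.resize(s['color'][140:265,255:415,::-1],None,fx=5,fy=4.8,interpolation=cv2.INTER_NEAREST))
cv2.imwrite('pics/t11.png',cv2.resize(snap('top')['color'][120:230,225:385,::-1],None,fx=5,fy=5,interpolation=cv2.INTER_CUBIC))
E
```

```text
[0.60192452 0.19493593 0.14721406] [3.89489804 3.88820881 0.26177543] [608.31399639 373.65002224]
```

View pics/s11.png

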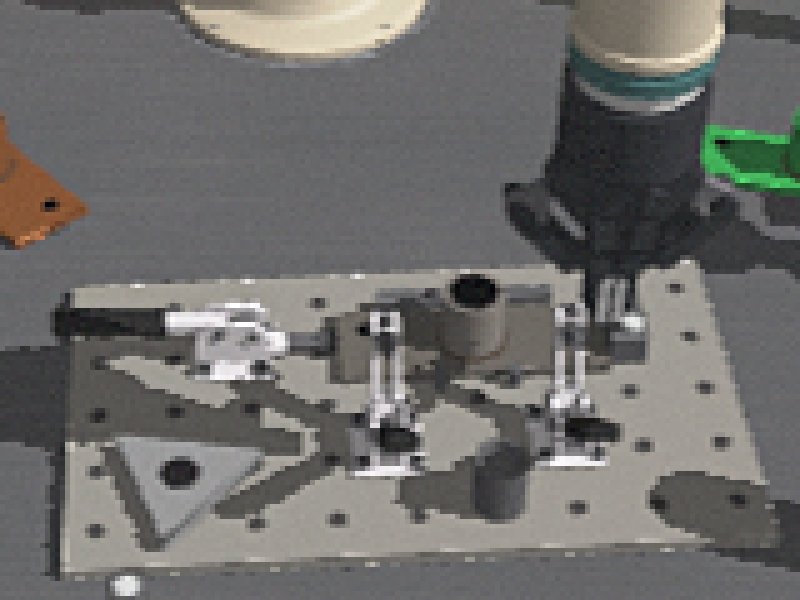

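View pics/t11.png

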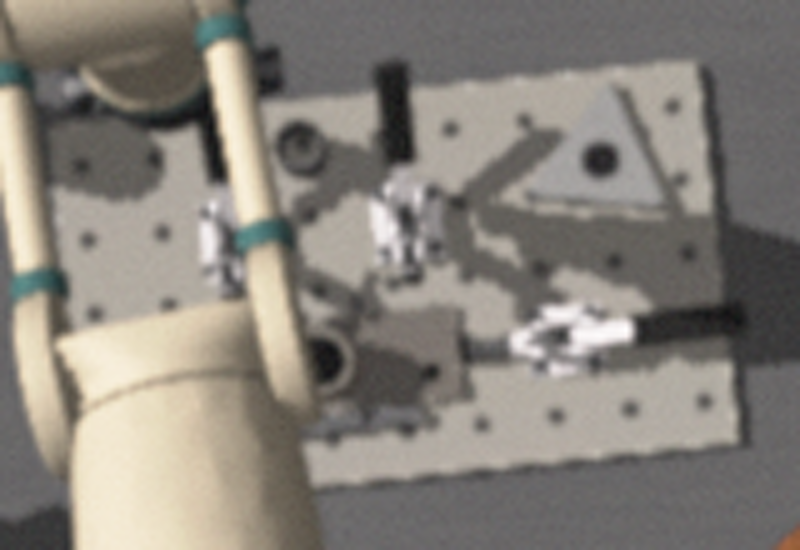

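The pusher has stayed down, with the plunger out. The bracket's near edge moved from crop x 490 to about 462 (≈16 mm), so it is at the stop. I'll let the arm settle and then go down on clamp_a.

drive_tool([
  [0,0,0,0,0,0,1],
  [0,0,0,0,0,0,1],
  [0,0,15,0,0,0,1],
  [0,0,15,0,0,0,1],
  [0,0,15,0,0,0,1],
  [0,0,10,0,0,0,1],
  [0,0,5,0,0,0,1],
  [0,0,5,0,0,0,1],
  [0,0,0,0,0,0,1],
])

```text
t: 8.5
position: [0.5985, 0.1859, 0.0824]
tcp_rot: [3.141, 0.001, 0.076]
ft_force: [-0.3, -0.6, -0.0]
finger_gap: 0.0003
```

```bash
python3 - <<'E'
from h import *
s=snap('scene');o=sensors.get_obs();p=o['position'];print(p,o['ft_force'])
cv2.imwrite('pics/s12.png',cv2.resize(s['color'][170:260,320:420,::-1],None,fx=7,fy=6.6,interpolation=cv2.INTER_NEAREST))
E
```

```text
[0.59892777 0.18619449 0.08301506] [ 0.01888159  0.1617101  -0.23641973]
```

View pics/s12.png

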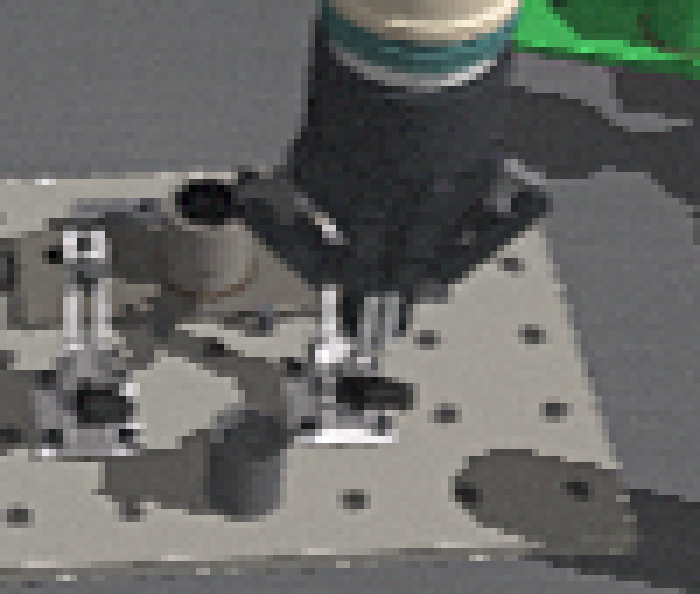

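The fingertips at crop (378,350) line up with lever A at (375,390). I'll continue down.

drive_tool([
  [0,0,5,0,0,0,1],
  [0,0,5,0,0,0,1],
  [0,0,0,0,0,0,1],
])

```text
t: 8.8
position: [0.5984, 0.1865, 0.0722]
tcp_rot: [3.141, 0.001, 0.077]
ft_force: [0.0, -0.0, 0.1]
finger_gap: 0.0002
```

drive_tool([
  [0,0,5,0,0,0,1],
  [0,0,0,0,0,0,1],
])

```text
t: 8.97
position: [0.5984, 0.1866, 0.0671]
tcp_rot: [3.141, 0.001, 0.077]
ft_force: [-0.2, 0.3, -0.2]
finger_gap: -0.0002
```

drive_tool([
  [0,0,5,0,0,0,1],
  [0,0,0,0,0,0,1],
])

```text
t: 9.13
position: [0.5984, 0.1865, 0.0621]
tcp_rot: [3.141, 0.001, 0.077]
ft_force: [-0.1, -0.2, -0.2]
finger_gap: -0.0001
```

drive_tool([
  [0,0,4,0,0,0,1],
  [0,0,0,0,0,0,1],
])

```text
t: 9.3
position: [0.5987, 0.1865, 0.0585]
tcp_rot: [3.141, 0.001, 0.077]
ft_force: [-0.5, 0.4, -0.4]
finger_gap: -0.0004
```

drive_tool([
  [0,0,4,0,0,0,1],
  [0,0,0,0,0,0,1],
])

```text
t: 9.47
position: [0.5989, 0.1866, 0.0547]
tcp_rot: [3.142, 0.0, 0.077]
ft_force: [-0.1, -0.7, 0.5]
finger_gap: -0.0002
```

```bash
python3 - <<'E'
from h import *
s=snap('scene');o=sensors.get_obs();p=o['position'];print(p,o['ft_force'])
cv2.imwrite('pics/s13.png',cv2.resize(s['color'][170:260,320:420,::-1],None,fx=7,fy=6.6,interpolation=cv2.INTER_NEAREST))
E
```

```text
[0.59879434 0.18657725 0.05472292] [ 0.22934296  0.18219695 -0.00954437]
```

View pics/s13.png

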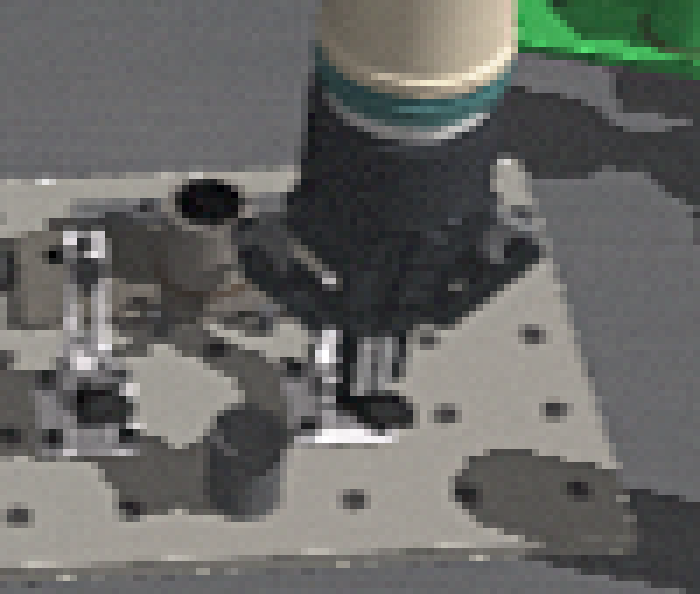

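The fingertips are at the grip. I'll press down with an outward motion (tool +x).

drive_tool([
  [2,0,4,0,0,0,1],
  [2,0,4,0,0,0,1],
  [2,0,4,0,0,0,1],
  [0,0,0,0,0,0,1],
])

```text
t: 9.85
position: [0.6072, 0.1873, 0.0437]
tcp_rot: [-3.141, -0.004, 0.077]
ft_force: [0.6, -0.3, 4.7]
finger_gap: -0.0004
```

drive_tool([
  [3,0,4,0,0,0,1],
  [3,0,4,0,0,0,1],
  [3,0,4,0,0,0,1],
  [0,0,0,0,0,0,1],
])

```text
t: 10.18
position: [0.6146, 0.1879, 0.0308]
tcp_rot: [-3.141, -0.001, 0.077]
ft_force: [0.2, 0.6, 2.1]
finger_gap: 0.0005
```

```bash
python3 - <<'E'
from h import *
s=snap('scene');o=sensors.get_obs();p=o['position'];print(p,o['ft_force'])
cv2.imwrite('pics/s14.png',cv2.resize(s['color'][170:260,320:420,::-1],None,fx=7,fy=6.6,interpolation=cv2.INTER_NEAREST))
E
```

```text
[0.61446518 0.18788607 0.03089309] [0.61242672 0.35905732 2.90234621]
```

View pics/s14.png

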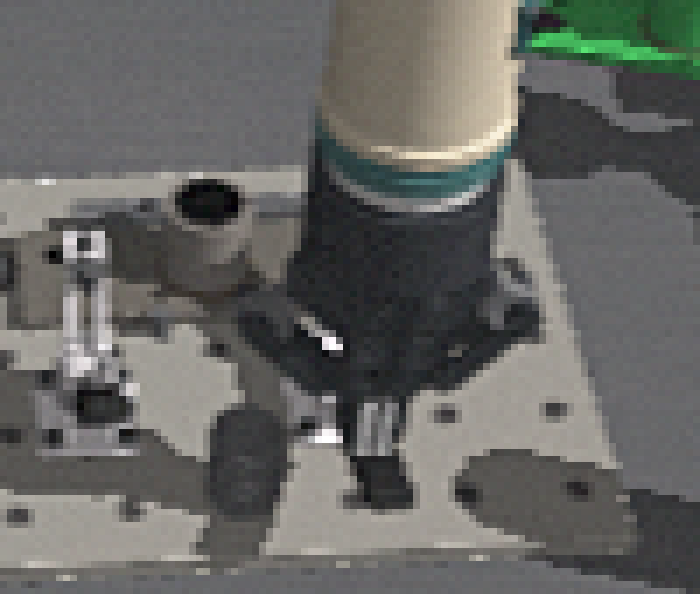

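drive_tool([
  [2,0,4,0,0,0,1],
  [1,0,4,0,0,0,1],
  [1,0,4,0,0,0,1],
  [0,0,0,0,0,0,1],
])

```text
t: 10.57
position: [0.6172, 0.1878, 0.0174]
tcp_rot: [3.141, 0.002, 0.077]
ft_force: [-0.9, 0.4, -0.7]
finger_gap: 0.0002
```

drive_tool([
  [0,0,3,0,0,0,1],
  [0,0,3,0,0,0,1],
  [0,0,0,0,0,0,1],
])

```text
t: 10.82
position: [0.6169, 0.1878, 0.0118]
tcp_rot: [3.141, 0.002, 0.077]
ft_force: [0.7, 0.2, 0.5]
finger_gap: 0.0001
```

drive_tool([
  [0,0,3,0,0,0,1],
  [0,0,0,0,0,0,1],
])

```text
t: 10.98
position: [0.6178, 0.188, 0.0095]
tcp_rot: [3.141, 0.0, 0.077]
ft_force: [-0.2, -0.3, 0.4]
finger_gap: -0.0004
```

drive_tool([
  [0,0,3,0,0,0,1],
  [0,0,0,0,0,0,1],
])

```text
t: 11.15
position: [0.6181, 0.1881, 0.009]
tcp_rot: [3.142, -0.001, 0.077]
ft_force: [-2.6, -0.5, 8.6]
finger_gap: 0.0002
```

```bash
python3 - <<'E'
from h import *
s=snap('scene');o=sensors.get_obs();p=o['position'];print(p,o['ft_force'])
cv2.imwrite('pics/s15.png',cv2.resize(s['color'][170:260,320:420,::-1],None,fx=7,fy=6.6,interpolation=cv2.INTER_NEAREST))
E
```

```text
[0.61813555 0.18808784 0.00901493] [-2.89533264 -1.0829842  10.4702205 ]
```

View pics/s15.png

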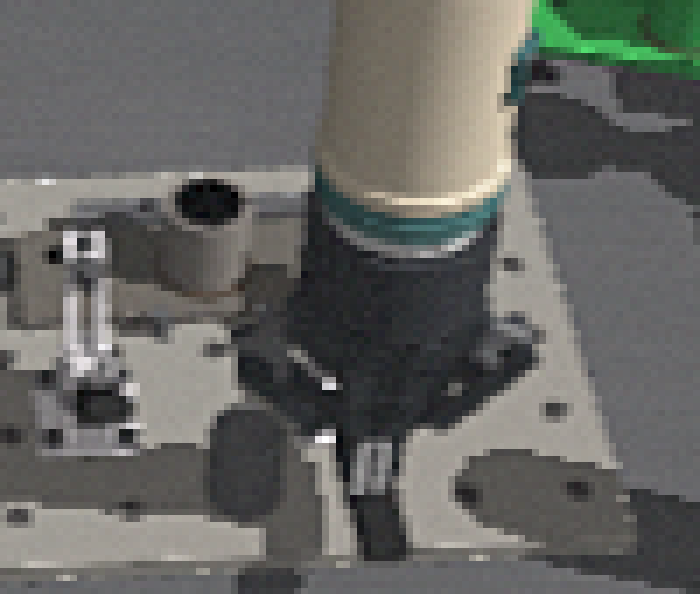

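It is at the stop. One more firm press, then retract and move over clamp_b.

drive_tool([
  [0,0,3,0,0,0,1],
  [0,0,0,0,0,0,1],
  [0,0,-10,0,0,0,1],
  [0,0,-15,0,0,0,1],
  [0,0,-20,0,0,0,1],
  [0,0,-25,0,0,0,1],
  [0,0,-25,0,0,0,1],
  [0,0,-25,0,0,0,1],
  [0,0,-15,0,0,0,1],
  [0,0,0,0,0,0,1],
])

```text
t: 12.03
position: [0.6205, 0.1886, 0.1433]
tcp_rot: [-3.141, -0.008, 0.077]
ft_force: [1.1, 0.3, 0.6]
finger_gap: -0.0003
```

drive_tool([
  [-3,20,0,0,0,0,1],
  [-3,20,0,0,0,0,1],
  [-3,20,0,0,0,0,1],
  [-3,20,0,0,0,0,1],
  [-3,20,0,0,0,0,1],
  [-2,12,0,0,0,0,1],
  [0,0,0,0,0,0,1],
  [0,0,0,0,0,0,1],
])

```text
t: 12.7
position: [0.6091, 0.0751, 0.1382]
tcp_rot: [-3.141, 0.001, 0.075]
ft_force: [-0.0, -0.6, 0.1]
finger_gap: 0.0
```

```bash
python3 - <<'E'
from h import *
s=snap('scene');o=sensors.get_obs();p=o['position'];print(p,o['ft_force'])
cv2.imwrite('pics/s16.png',cv2.resize(s['color'][150:265,255:415,::-1],None,fx=5,fy=5,interpolation=cv2.INTER_NEAREST))
E
```

```text
[0.60929948 0.0757381  0.13843056] [ 0.36845379  0.6720217  -0.52518109]
```

View pics/s16.png

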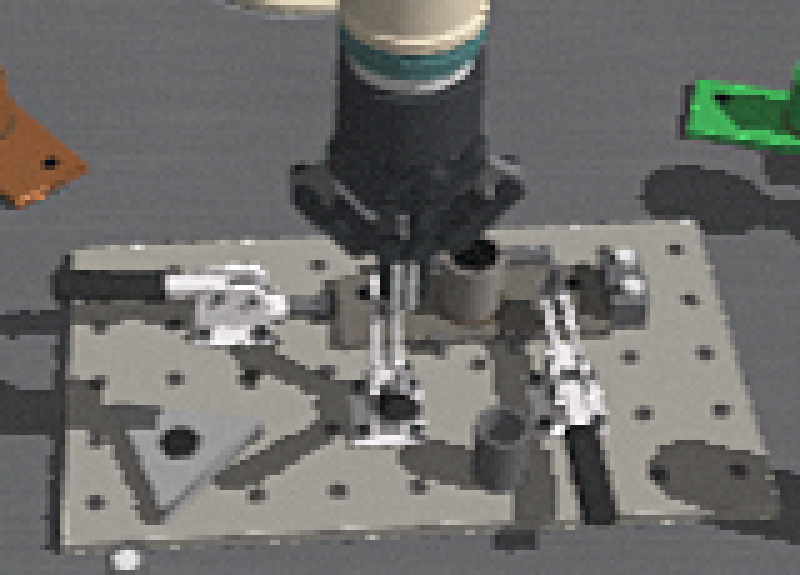

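Clamp_a has stayed shut, with its arm down on the bracket next to the stop. The fingers at u≈403 line up with lever B at u≈400, so I'll go down.

drive_tool([
  [0,0,15,0,0,0,1],
  [0,0,15,0,0,0,1],
  [0,0,15,0,0,0,1],
  [0,0,10,0,0,0,1],
  [0,0,8,0,0,0,1],
  [0,0,6,0,0,0,1],
  [0,0,5,0,0,0,1],
  [0,0,5,0,0,0,1],
  [0,0,0,0,0,0,1],
])

```text
t: 13.5
position: [0.6094, 0.0752, 0.0595]
tcp_rot: [-3.142, 0.0, 0.077]
ft_force: [-0.4, -0.2, 0.4]
finger_gap: -0.0001
```

drive_tool([
  [2,0,4,0,0,0,1],
  [2,0,4,0,0,0,1],
  [2,0,4,0,0,0,1],
  [0,0,0,0,0,0,1],
])

```text
t: 13.83
position: [0.6175, 0.0756, 0.0487]
tcp_rot: [3.142, -0.004, 0.077]
ft_force: [0.1, 0.9, 4.1]
finger_gap: -0.0
```

```bash
python3 - <<'E'
from h import *
s=snap('scene');o=sensors.get_obs();p=o['position'];print(p,o['ft_force'])
cv2.imwrite('pics/s17.png',cv2.resize(s['color'][170:260,290:390,::-1],None,fx=7,fy=6.6,interpolation=cv2.INTER_NEAREST))
E
```

```text
[0.61711199 0.07553757 0.04876429] [0.72540145 0.50430088 3.69843061]
```

View pics/s17.png

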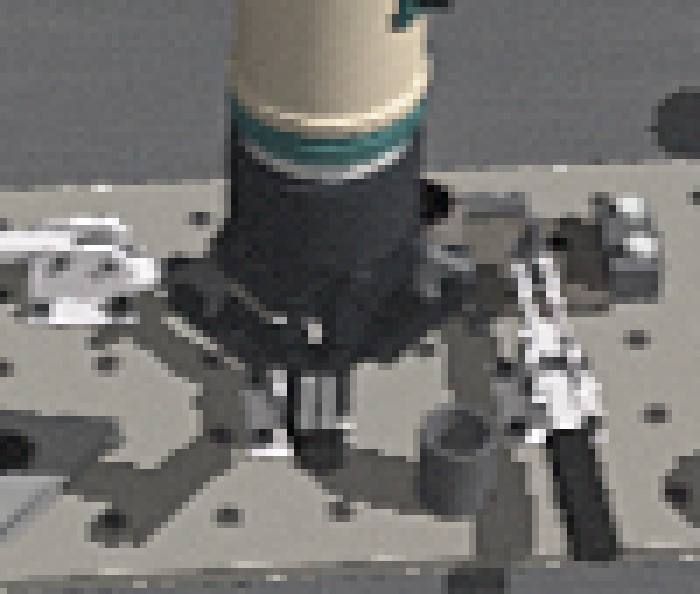

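Contact at 4 N, and lever B is moving. I'll continue along the arc.

drive_tool([
  [3,0,4,0,0,0,1],
  [2,0,4,0,0,0,1],
  [2,0,4,0,0,0,1],
  [2,0,4,0,0,0,1],
  [1,0,4,0,0,0,1],
  [1,0,4,0,0,0,1],
  [0,0,4,0,0,0,1],
  [0,0,0,0,0,0,1],
])

```text
t: 14.55
position: [0.6255, 0.0762, 0.0189]
tcp_rot: [3.141, 0.002, 0.077]
ft_force: [-0.4, 0.8, 0.3]
finger_gap: -0.0001
```

drive_tool([
  [0,0,4,0,0,0,1],
  [0,0,4,0,0,0,1],
  [0,0,3,0,0,0,1],
  [0,0,0,0,0,0,1],
])

```text
t: 14.88
position: [0.6255, 0.0763, 0.0091]
tcp_rot: [3.141, 0.002, 0.077]
ft_force: [-2.1, 0.1, 3.6]
finger_gap: 0.0002
```

drive_tool([
  [0,0,3,0,0,0,1],
  [0,0,0,0,0,0,1],
])

```text
t: 15.05
position: [0.6256, 0.0763, 0.0086]
tcp_rot: [3.141, 0.001, 0.077]
ft_force: [-5.3, -0.7, 16.3]
finger_gap: -0.0002
```

It is at the stop (16 N). I'll retract straight up, then swing back toward the robot's right so both cameras get a clear view.

drive_tool([
  [0,0,1,0,0,0,1],
  [0,0,-10,0,0,0,1],
  [0,0,-15,0,0,0,1],
  [0,0,-25,0,0,0,1],
  [0,0,-30,0,0,0,1],
  [0,0,-30,0,0,0,1],
  [0,0,-30,0,0,0,1],
  [0,0,-25,0,0,0,1],
  [-10,15,-15,0,0,0,1],
  [-20,25,0,0,0,0,1],
])

```text
t: 15.88
position: [0.6034, 0.0356, 0.1885]
tcp_rot: [-3.142, -0.009, 0.08]
ft_force: [0.7, -1.1, 0.5]
finger_gap: 0.0001
```

drive_tool([
  [-22,30,0,0,0,0,1],
  [-22,30,0,0,0,0,1],
  [-22,30,0,0,0,0,1],
  [-22,30,0,0,0,0,1],
  [-22,30,0,0,0,0,1],
  [-22,30,0,0,0,0,1],
  [-22,30,0,0,0,0,1],
  [-22,30,0,0,0,0,1],
  [-22,30,0,0,0,0,1],
  [-22,30,0,0,0,0,1],
])

```text
t: 16.72
position: [0.4017, -0.2827, 0.1846]
tcp_rot: [-3.141, 0.001, 0.077]
ft_force: [0.0, -1.1, 0.8]
finger_gap: -0.0001
```

drive_tool([
  [-10,30,0,0,0,0,1],
  [-10,30,0,0,0,0,1],
  [0,30,0,0,0,0,1],
  [0,0,0,0,0,0,1],
  [0,0,0,0,0,0,1],
  [0,0,0,0,0,0,1],
])

```text
t: 17.22
position: [0.3897, -0.3722, 0.1843]
tcp_rot: [-3.139, 0.001, 0.076]
ft_force: [0.2, 0.2, -0.8]
finger_gap: 0.0
```

```bash
python3 - <<'E'
from h import *
s=snap('scene','sF.png');t=snap('top','tF.png');o=sensors.get_obs();print(o['position'],o['ft_force'],o['t'])
cv2.imwrite('pics/s18.png',cv2.resize(s['color'][170:265,255:415,::-1],None,fx=5,fy=5,interpolation=cv2.INTER_CUBIC))
cv2.imwrite('pics/t18.png',cv2.resize(t['color'][120:230,225:385,::-1],None,fx=5,fy=5,interpolation=cv2.INTER_CUBIC))
E
```

```text
[ 0.39012614 -0.37165872  0.18471473] [-0.15899365  0.25792414  0.42888347] 17.3167
```

View pics/s18.png

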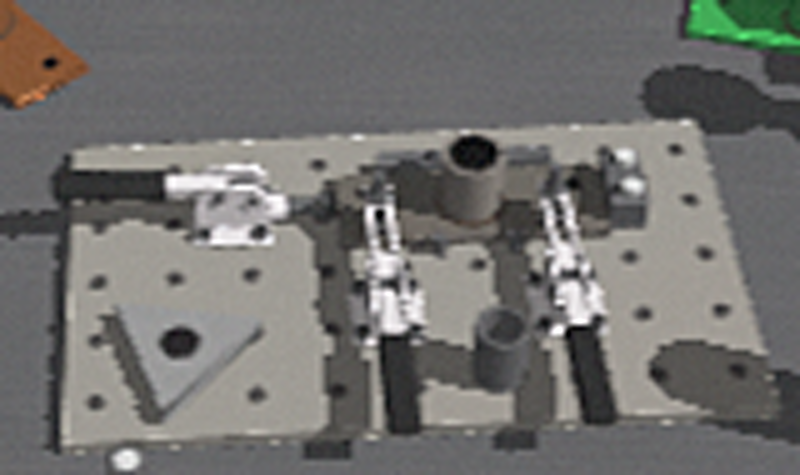

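View pics/t18.png

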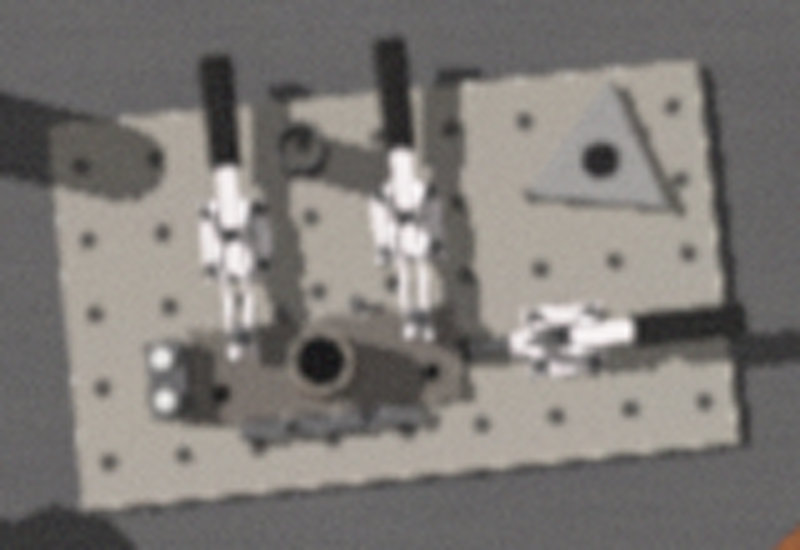

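View pics/tF.png

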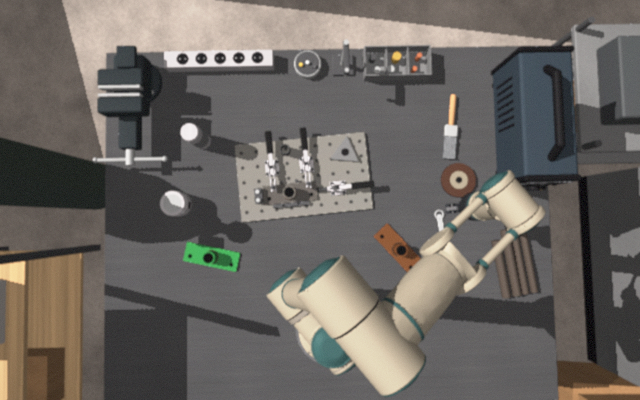

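All three levers look level, both arms are down on the bracket, and the bystanders look unmoved. I'll do one numeric check of the bracket and the bystanders, then hand in.

```bash
python3 - <<'E'
from h import *
d=pickle.load(open('s0.pkl','rb'));t=snap('top')
c=np.array([.5078,.0788]);a=.077;R=np.array([[np.cos(a),-np.sin(a)],[np.sin(a),np.cos(a)]])
for im in(d['top'],t):
    k=(im['color'][180:205,280:305].max(2)<52).astype(np.uint8);n,l,st,ce=cv2.connectedComponentsWithStats(k)
    i=1+st[1:,4].argmax();p=ce[i]+[280,180];print(p,(R.T@(onz(im,p,.065)[:2]-c)).round(4))
df=np.abs(d['top']['color'].astype(int)-t['color']).max(2)
for n,(x,y) in dict(offcut=(285,149),magnet=(345,150),piston=(176,203),spray=(193,132),spanner_head=(446,262),brush=(451,130),disc=(458,180)).items(): print(n,df[y-14:y+14,x-14:x+14].mean().round(1))
o=sensors.get_obs();print(o['t'],o['ft_force'],np.abs(o['qvel']).max())
r.sign_off()
E
```

```text
[293.35294118 191.33333333] [-0.0514  0.0366]
[288.61538462 191.59615385] [-0.0508  0.0519]
offcut 27.2
magnet 8.1
piston 4.4
spray 4.1
spanner_head 79.7
brush 4.4
disc 4.7
17.3667 [ 0.23077711 -0.03528988  0.55104304] 0.004372745036487728
the job is handed in; nothing more can be done
```

I pressed the three levers to their stops in order, push clamp, then the hold-down next to the end stop, then the other hold-down. I retracted clear and handed the job in at about 17.4 s. The hand-in reports no verdict.

**What the last checks showed**
- **Levers:** in both final views all three are down and stayed down. The force rose to about 28, 10 and 16 N as each reached its stop.
- **Bracket:** it slid about 15 mm to y = +51.9 mm in the fixture frame. The seated position is +50 mm, and my measurement is good to about 2 mm. Both hold-down arms lie on it.
- **Robot:** it was clear of everything and at rest, with about 0.6 N of force noise.
- **Bystanders:** the piston, spray can, brush, disc and magnet show almost no change between the first and last top view. The pipe offcut looks to be in place; its image changed because the clamp shadows moved.

**What disagreed or was not checked**
- **Fingertip height:** the scene view and the contact heights put the closed fingertips about 35–39 mm above the reported TCP. I did not find the cause, so I felt for each contact by force.
- **Scene camera:** it read about 5–10 mm off from the top camera on the plate's position and height. I used the top view for positions on the fixture.
- **Spanner:** the arm partly hid it in the last top view, so I could not compare it. The robot did not go down near it.
- **Spindle force:** I could not measure how hard the hold-downs press on the bracket, only see that they rest on it.

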